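# Turn a backwards parting tool round in its tool cabinet

## Robot

A 6-joint arm with a two-finger parallel gripper is mounted at the origin on the work surface. World frame = base frame: x ahead of the robot, y to its left, z up, the work surface at z = 0. Lengths are in m, angles in rad, forces in N, time in s.
With the tool pointing down it reaches from about 0.35 to 0.775 m from the base axis. Payload 5.5 kg.
Tool frame: the origin (TCP) lies at the very end of the fingers, on their centre line; the grasp point (between the pads) lies 19 mm behind it; z points along the fingers, y is the direction in which the jaws open and shut (so a half turn about z gives the same grasp; the last joint's range is limited). The gripper opens to 85 mm and grips with 20 to 120 N. Pads are 22 mm wide; open, the fingers measure 114 mm over their backs; the gripper's body (76 mm by 85 mm) begins 54 mm behind the grasp point. The pads swing forward as they close: fully open they stand 13 mm farther back than shut.
Start: joints at [-1.405, 0.313, 0.046, 1.304, 0, 1.431], TCP at [0.173, -0.548, 0.231] pointing down, gripper open.
Joint ranges: [-2.76, 2.76], [-0.86, 1.69], [-1.03, 1.26], [-2.2, 2.34], [-1.47, 1.5], [-3.14, 3.14]. Speed limits (rad/s): [2.57, 2.57, 3.14, 3.14, 3.14, 3.14].

## Interface

Orientations are given as a unit quaternion [w, x, y, z].
In Python, from workcell import env gives the robot as it stands. The module is installed in compiled form; this text tells all that it offers.
- The arm moves only by the shell command python3 -m pendant 'ROWS' [FORCE]. ROWS is JSON, a list of rows, each an object with "fingers": the finger opening in mm, from 0 to 85.4; "delta_pos": the shift along the tool's x, y, z in mm, a list of three; "angular": the turn, a rotation vector about the tool's x, y, z in rad, a list of three. In form: [{"fingers": fingers, "delta_pos": [x, y, z], "angular": [ax, ay, az]}, ...]. A call has 1 to 12 rows; each row shifts and turns the commanded pose from where the row before left it, along the tool's axes as they then stand; what a row does not reach is not made up. A row lasts 1/10 s, in which the tool goes at most 50 mm and 8.59 degrees, less where a joint would pass 70% of its speed; a pose out of reach is approached as far as the arm can. A call is refused whole if a number of a shift passes 50 or a number of a turn 0.15, either way. A call with a gripper value outside its range is refused whole. The fingers move at their own pace and stop on an object; FORCE is the grip in N (left out, the last holds). Time passes only in rows, so rows that do not move let the fingers close. It gives the time, the measured TCP pose, the force and the opening at its end, in the units of the state.
- env.get_state(): the state, without advancing time (a new reading comes with each control period).
- env.read_camera(name): name is "scene" or "side" or "wrist"; returns the picture (384x512x3 uint8, blue, green, red); there is no depth.
- env.camera_params(name): a dict with "fx", "fy", "cx", "cy" (pixels), "view" (4x4, takes a point from world to camera coordinates). Camera axes: x right, y up, looking along -z (the intrinsics and any distortion apply to the point x, -y, -z); pixel columns grow to the right and rows downward; lengths in m; the calibration is good to about 2 mm. A picture is of the moment at which its call begins: read the wrist's pose just before it. camera_params takes no time and is no camera call; for the wrist camera it gives the pose at the moment of the call.
- env.hand_in(): hands the job in, once; it reports no verdict.
The state is a dict: "clock": time; "joint_pos": joint angles; "qvel": joint speeds; "tau": joint torques, N m; "tcp_pos": TCP position; "orientation": TCP orientation; "wrist_force": force on the tool from outside, world axes, zero at the start; "ft_torque": the same for the moment, N m; "finger_gap": finger opening in m.
Only numpy, scipy, OpenCV 4.12 (cv2) and the standard library are available. Lean on these libraries where they do the work, as an engineer would, in place of code of your own. Each camera call takes 0.05 s, during which the arm holds its last target. There are 200 camera calls.

## Task

The parting tool with the red bands was put away the wrong way round: its bare steel sticks out of the bay under the red tag. Draw it out, lay it on the black rubber mat and let go of it to change your grip, then slide it back into the red-tagged bay steel first, until its tip is all but touching the back and its handle sticks out like its neighbours'. Leave the two neighbouring tools, the bowl, the bottle and the mallet where they are.

Things in the scene. Friction and masses are not known exactly. Their poses are not given: they have to be found in the camera images.
- cabinet: low wooden open-fronted cabinet, fixed, 297 mm wide, 142 mm deep, roof top 76 mm above the bench (tags 4 mm higher), with three bays 95 mm apart; origin at bench level under the middle of its front face; x points from the front to its back, y left along the front. It has no sill or apron: what sticks out of a bay overhangs the bench
- red_bay: the bay under the red tag, the red tool's home. Origin: middle of the bay's mouth at the bay's floor, 20 mm above the bench; x points level into the bay, y left along the cabinet's front, z up. The bay is 83 mm wide, 48 mm high, 130 mm deep to its back wall; side walls 12 mm, roof 8 mm thick
- red_mid (a point): centre, half-way up, of the loose red-banded parting tool, 195 mm long, about 115 g: flat-sided wooden handle 125 x 28 wide x 26 mm high and, on its axis, a steel bar 70 x 12 wide x 10 mm high. x points to the steel tip; handle from x = -97.5 to 27.5 mm, steel from 27.5 to 97.5 mm; z up. It balances some 7 mm from the centre towards the steel
- red_tip (a point): middle of the end face of the red tool's steel, 97.5 mm from its centre. At the start it points out of the red bay, 68 to 80 mm in front of the mouth
- red_butt (a point): middle of the end face of the red tool's handle, 97.5 mm from its centre the other way; at the start deep in the bay. The axis lies 13 mm above what the handle lies on
- mat: black rubber mat, fixed, 240 x 240 mm, 4 mm thick, on the bench to the left or the right in front of the cabinet and free of things; origin at the centre of its underside
- blue_mid (a point): centre, half-way up, of the blue-banded tool, like the red one, rightly stored in the blue-tagged bay with about 65 to 85 mm of its handle outside; leave it
- green_mid (a point): the same for the green-banded tool in the green-tagged bay; leave it
- bowl: loose turned wooden bowl, rim radius 75 mm, 60 mm high, on a 10 mm cork pad on the other side from the mat; origin under its centre; leave it
- oil: loose amber oil bottle, 60 mm across, 160 mm high, standing to the right of the cabinet; origin under its centre; leave it
- mallet: loose round wooden mallet standing on its head, 84 mm across, 200 mm high, to the left of the cabinet; origin under its centre; leave it
There are look-alikes about, which are no part of the job. What is shaped like the part that bears red_mid but purple is not meant.

How it is judged:
By the outcome, as a careful person would: the job done as asked, in the order asked, and still so for the second after the job is handed in, with the robot touching nothing.
It also fails if it takes over 67 s, if anything falls off the work surface, if the arm or the gripper's body presses on something with over 40 N, if the wrist force passes 120 N, or if a joint passes its speed limit or range.

## Working session

There is one attempt and no reset: what is moved stays moved. The work goes in short steps, Python scripts to look and compute and a shell command to move; the robot and the scene stay as the last step left them, time stands still between calls to the robot, and variables do not carry over. Pictures are saved under pics/ and viewed, about 8 in all and at most 12, crops included, and the job is handed in when it is done.

```bash
mkdir -p pics
cat > h.py <<'E'
import numpy as np, cv2
from workcell import env
def ray(p,u,v):
    V=np.array(p["view"]);R=V[:3,:3];t=V[:3,3]
    d=np.array([(u-p["cx"])/p["fx"],-(v-p["cy"])/p["fy"],-1.0])
    return -R.T@t, R.T@d
def onz(p,u,v,z):
    o,d=ray(p,u,v); return o+d*(z-o[2])/d[2]
def proj(p,X):
    V=np.array(p["view"]);c=V[:3,:3]@np.array(X)+V[:3,3]
    return p["cx"]+p["fx"]*c[0]/-c[2], p["cy"]-p["fy"]*c[1]/-c[2]
E
python3 - <<'E'
from h import *
print(env.get_state())
for n in("scene","side"):
    p=env.camera_params(n); print({k:(np.round(v,4).tolist()) for k,v in p.items()})
    cv2.imwrite(f"pics/{n}0.png",env.read_camera(n))
E
```

```text
{'clock': 0.0, 'joint_pos': array([-1.40460014e+00,  3.14001337e-01,  4.49847361e-02,  1.30360153e+00,
       -1.70883073e-05,  1.43121120e+00]), 'qvel': array([ 0.00061942, -0.00093836, -0.00127997, -0.00165224, -0.00210069,
       -0.00288754]), 'tau': array([-1.59037827e-04, -4.80627859e+01,  2.98532957e+01,  1.91324466e-02,
       -1.94655895e-04,  1.96380171e-06]), 'tcp_pos': array([ 0.17300595, -0.5478213 ,  0.23041069]), 'orientation': array([-9.10707397e-04,  9.88334562e-01,  1.52295647e-01, -2.06630690e-05]), 'wrist_force': array([ 0.07497424, -0.23745553,  0.50856564]), 'ft_torque': array([-0.00451637,  0.02249733,  0.05092396]), 'finger_gap': 0.0853035256129999}
{'fx': 417.8907, 'fy': 417.8907, 'cx': 261.4438, 'cy': 184.7232, 'view': [[0.7609, 0.6489, 0.0002, -0.3876], [-0.485, 0.5685, 0.6645, 0.1909], [0.431, -0.5057, 0.7473, -1.5523], [0.0, 0.0, 0.0, 1.0]]}
{'fx': 481.1602, 'fy': 481.1602, 'cx': 257.6578, 'cy': 194.3913, 'view': [[-0.6996, -0.7143, -0.0168, 0.3434], [0.4195, -0.4296, 0.7996, -0.2345], [-0.5784, 0.5524, 0.6002, -1.1093], [0.0, 0.0, 0.0, 1.0]]}
```

View pics/scene0.png

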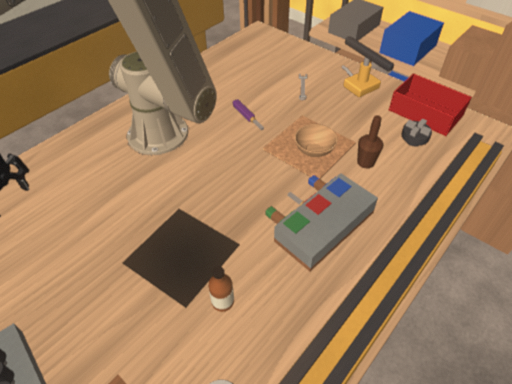

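View pics/side0.png

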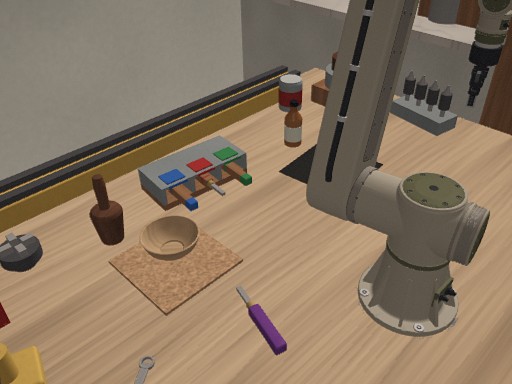

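The scene picture shows the tags at blue (339,187), red (318,204) and green (297,222). The red tool's steel is near (297,199) and the mat is centred near (181,255). The side view shows the red steel tip near (222,191). Next I measure these.

Run:
```python
from h import *
ims={n:cv2.imread(f"pics/{n}0.png") for n in("scene","side")}
P={n:env.camera_params(n) for n in ims}
roi={"scene":(240,160,390,270),"side":(130,130,260,215)}
rng={"red":[(0,120,90),(8,255,255)],"blue":[(105,140,90),(125,255,255)],"green":[(50,100,50),(80,255,255)]}
for n,im in ims.items():
    h=cv2.cvtColor(im,cv2.COLOR_BGR2HSV);x0,y0,x1,y1=roi[n]
    for c,(a,b) in rng.items():
        m=cv2.inRange(h,np.array(a),np.array(b)); 
        if c=="red": m|=cv2.inRange(h,np.array((174,120,90)),np.array((180,255,255)))
        k=np.zeros_like(m);k[y0:y1,x0:x1]=m[y0:y1,x0:x1]
        N,L,S,C=cv2.connectedComponentsWithStats(k)
        for i in range(1,N):
            if S[i,4]>8: print(n,c,S[i,4],C[i].round(1),"z.08:",onz(P[n],*C[i],.08).round(4),"z.033",onz(P[n],*C[i],.033).round(4))
    m=cv2.inRange(h,np.array((0,0,0)),np.array((180,255,45)))
    N,L,S,C=cv2.connectedComponentsWithStats(m)
    for i in range(1,N):
        if S[i,4]>1500:
            ct=cv2.findContours((L==i).astype(np.uint8),0,2)[0][0]
            q=cv2.approxPolyDP(ct,8,True)[:,0]
            print(n,"dark",S[i,4],[(t.tolist(),onz(P[n],*t,.004).round(3)[:2].tolist()) for t in q] if len(q)<9 else len(q))
a=cv2.resize(ims["scene"][160:270,240:390],None,fx=5,fy=5,interpolation=2)
b=cv2.resize(ims["side"][130:215,130:260],None,fx=6,fy=6,interpolation=2)
cv2.imwrite("pics/a.png",a);cv2.imwrite("pics/b.png",b)
```

```text
scene red 276 [317.9 203.9] z.08: [0.6815 0.0532 0.08  ] z.033 [0.663  0.0875 0.033 ]
scene blue 14 [311.1 180.6] z.08: [0.6123 0.1152 0.08  ] z.033 [0.5904 0.1525 0.033 ]
scene blue 198 [338.4 187. ] z.08: [0.6906 0.1479 0.08  ] z.033 [0.6726 0.1868 0.033 ]
scene green 48 [269.6 211.2] z.08: [ 0.5911 -0.0595  0.08  ] z.033 [ 0.5682 -0.0307  0.033 ]
scene green 261 [296.  222.1] z.08: [ 0.6727 -0.0412  0.08  ] z.033 [ 0.6538 -0.0115  0.033 ]
side red 201 [199.2 164.3] z.08: [0.6773 0.0573 0.08  ] z.033 [0.7365 0.0151 0.033 ]
side red 31 [205.3 171.5] z.08: [0.6347 0.069  0.08  ] z.033 [0.6912 0.0274 0.033 ]
side red 15 [204.9 176.5] z.08: [0.6161 0.0859 0.08  ] z.033 [0.6716 0.0454 0.033 ]
side blue 208 [171.3 176. ] z.08: [0.6869 0.1517 0.08  ] z.033 [0.7466 0.1152 0.033 ]
side blue 59 [191.4 201.2] z.08: [0.5525 0.1845 0.08  ] z.033 [0.6041 0.1499 0.033 ]
side green 175 [225.1 153. ] z.08: [ 0.6693 -0.0373  0.08  ] z.033 [ 0.7279 -0.0852  0.033 ]
side green 42 [230.5 161.1] z.08: [ 0.6235 -0.0188  0.08  ] z.033 [ 0.6794 -0.0656  0.033 ]
side green 104 [245.6 178.8] z.08: [0.5245 0.013  0.08  ] z.033 [ 0.5744 -0.0319  0.033 ]
```

View pics/a.png

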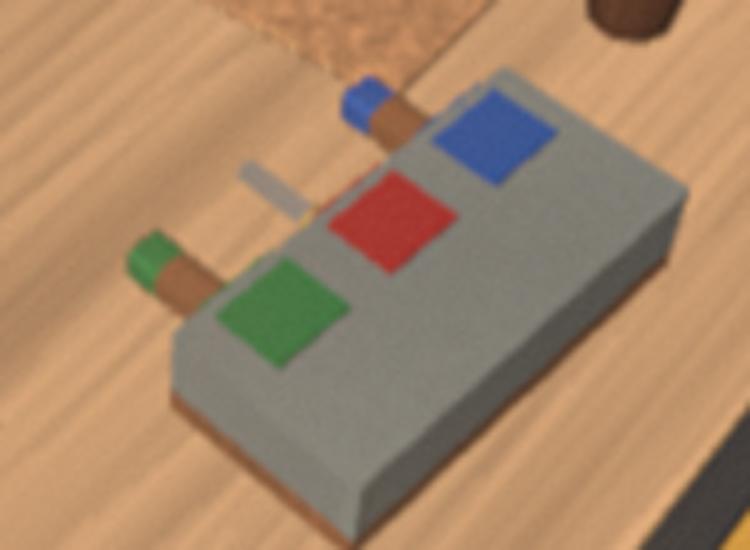

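View pics/b.png

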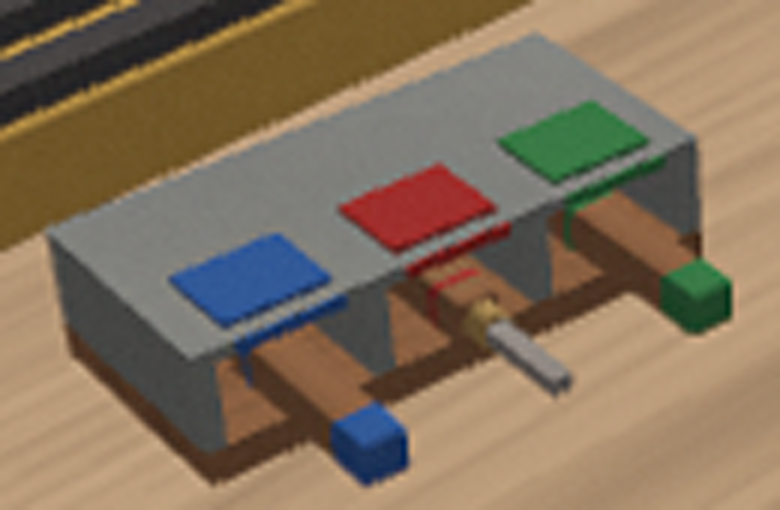

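In crop a the steel tip is at about (243,170), which is scene pixel (288.6,194.0). In crop b the tip face is at about (562,382), side pixel (223.7,193.7). The roof corners and the neighbours' butts also show clearly. Next I triangulate.

```bash
cat >> h.py <<'E'
def tri(p1,u1,p2,u2):
    A=np.zeros((3,3));b=np.zeros(3);rs=[]
    for p,u in((p1,u1),(p2,u2)):
        o,d=ray(p,*u);d/=np.linalg.norm(d);M=np.eye(3)-np.outer(d,d);A+=M;b+=M@o;rs.append((M,o))
    X=np.linalg.solve(A,b);return X,[np.linalg.norm(M@(X-o))*1e3 for M,o in rs]
def yaw():
    from scipy.spatial.transform import Rotation as Rn
    q=env.get_state()["orientation"];return Rn.from_quat([q[1],q[2],q[3],q[0]]).as_matrix()
def go(tgt,yw):
    "tool-frame shift mm (AFTER turning to yaw yw) and turn about tool z"
    R=yaw();y0=np.arctan2(R[1,0],R[0,0]);d=(yw-y0+np.pi)%(2*np.pi)-np.pi
    D=np.array(tgt)-env.get_state()["tcp_pos"];c,s=np.cos(yw),np.sin(yw)
    sh=np.array([D@[c,s,0],D@[s,-c,0],-D[2]])*1e3
    print("turn z",round(-d,4),"shift",sh.round(1),"tcp",env.get_state()["tcp_pos"].round(4),"yaw",round(y0,4),"tilt",R[:2,2].round(4))
E
python3 - <<'E'
from h import *
S=env.camera_params("scene");D=env.camera_params("side")
sc=lambda x,y:(240+x/5-.4,160+y/5-.4)
sd=lambda x,y:(130+x/6-.42,130+y/6-.42)
def T(n,a,b,z):
    X,r=tri(S,a,D,b);print(n,X.round(4),"res",np.round(r,1),"scene",onz(S,*a,z)[:2].round(4),"side",onz(D,*b,z)[:2].round(4))
T("tagR",(317.9,203.9),(199.2,164.3),.08);T("tagB",(338.4,187),(171.3,176),.08);T("tagG",(296,222.1),(225.1,153),.08)
T("roofFL",sc(505,68),sd(190,360),.076);T("roofFR",sc(176,333),sd(693,139),.076)
T("roofBL",sc(688,190),sd(48,232),.076);T("roofBR",sc(358,490),sd(535,35),.076)
T("tip top",sc(243,168),sd(560,377),.038);T("bluebutt",sc(365,100),sd(372,425),.046);T("greenbutt",sc(152,255),sd(697,277),.046)
for u in((288.4,194),): print(onz(S,*u,.036))
# steel axis in side: top face centreline, from root to tip
for x,y in((497,332),(560,378),(480,305),(452,285)): print("side steel",onz(D,*sd(x,y),.038).round(4))
for x,y in((248,172),(300,208)): print("scene steel",onz(S,*sc(x,y),.038).round(4))
im=cv2.imread("pics/scene0.png");h=cv2.cvtColor(im,cv2.COLOR_BGR2HSV)
m=((h[...,2]<75)).astype(np.uint8);m[:,260:]=0;m[:190]=0
N,L,St,C=cv2.connectedComponentsWithStats(m);i=1+np.argmax([St[j,4] if 3000<St[j,4]<12000 else 0 for j in range(1,N)]);print(St[i],C[i])
k=cv2.morphologyEx((L==i).astype(np.uint8),cv2.MORPH_OPEN,np.ones((9,9)))
q=cv2.boxPoints(cv2.minAreaRect(cv2.findContours(k,0,2)[0][0]));q=cv2.approxPolyDP(cv2.findContours(k,0,2)[0][0],6,True)[:,0]
print([(t.tolist(),onz(S,*t,.004)[:2].round(3).tolist()) for t in q])
E
```

```text
tagR [0.6805 0.0551 0.0774] res [0.1 0.1] scene [0.6816 0.0533] side [0.6771 0.0574]
tagB [0.6898 0.1497 0.0777] res [0.1 0.1] scene [0.6906 0.1478] side [0.6869 0.1515]
tagG [ 0.672  -0.0397  0.0778] res [0. 0.] scene [ 0.6729 -0.0411] side [ 0.6693 -0.0375]
roofFL [0.6612 0.2059 0.0737] res [0.2 0.2] scene [0.6622 0.2041] side [0.6582 0.2074]
roofFR [ 0.6336 -0.0875  0.074 ] res [0.1 0.1] scene [ 0.6345 -0.0888] side [ 0.6313 -0.0853]
roofBL [0.7998 0.1925 0.0738] res [0.2 0.2] scene [0.8006 0.1908] side [0.7964 0.194 ]
roofBR [ 0.7729 -0.1025  0.0729] res [1.6 1.6] scene [ 0.7728 -0.1055] side [ 0.7702 -0.0984]
tip top [0.5685 0.0616 0.0351] res [1. 1.] scene [0.5693 0.0588] side [0.5662 0.0646]
bluebutt [0.5959 0.1532 0.0417] res [1. 1.] scene [0.5973 0.1489] side [0.5921 0.1569]
greenbutt [ 0.5735 -0.0339  0.0436] res [1.1 1.1] scene [ 0.574  -0.0362] side [ 0.5718 -0.0308]
[0.57080909 0.05805118 0.036     ]
side steel [0.6161 0.0619 0.038 ]
side steel [0.5656 0.0651 0.038 ]
side steel [0.6397 0.053  0.038 ]
side steel [0.6631 0.0516 0.038 ]
scene steel [0.5737 0.0583 0.038 ]
scene steel [0.616  0.0561 0.038 ]
[ 124  210  114   97 5723] [181.6784903  256.59688974]
[([175, 213], [0.335, -0.209]), ([129, 266], [0.378, -0.42]), ([188, 302], [0.584, -0.386]), ([220, 275], [0.592, -0.274]), ([233, 242], [0.545, -0.171])]
```

Run:
```python
from h import *
S=env.camera_params("scene");D=env.camera_params("side")
q=[onz(S,*t,.004)[:2] for t in((181,210),(239,246),(186,303),(124,261))]
print("mat",np.round(q,3).tolist(),np.mean(q,0).round(3),[np.linalg.norm(q[i]-q[i-1]).round(3) for i in range(4)])
print("bottle foot",onz(S,223,307,0).round(3),"top",onz(S,217,268,.16).round(3), "side foot",onz(D,294,144,0).round(3))
go([.606,.059,.14],3.047)
```

```text
mat [[0.34, -0.189], [0.568, -0.17], [0.582, -0.392], [0.354, -0.419]] [ 0.461 -0.292] [np.float64(0.23), np.float64(0.229), np.float64(0.222), np.float64(0.23)]
bottle foot [ 0.663 -0.335  0.   ] top [ 0.644 -0.321  0.16 ] side foot [ 0.642 -0.323  0.   ]
turn z -2.7412 shift [-373.7  645.    90.5] tcp [ 0.173  -0.5479  0.2305] yaw 0.3058 tilt [-0.0003  0.0016]
```

```bash
python3 -m pendant '[{"fingers":50,"delta_pos":[0,0,0],"angular":[0,0,-0.144]},{"fingers":50,"delta_pos":[0,0,0],"angular":[0,0,-0.144]},{"fingers":50,"delta_pos":[0,0,0],"angular":[0,0,-0.144]},{"fingers":50,"delta_pos":[0,0,0],"angular":[0,0,-0.144]},{"fingers":50,"delta_pos":[0,0,0],"angular":[0,0,-0.144]},{"fingers":50,"delta_pos":[0,0,0],"angular":[0,0,-0.144]},{"fingers":50,"delta_pos":[0,0,0],"angular":[0,0,-0.144]},{"fingers":50,"delta_pos":[0,0,0],"angular":[0,0,-0.144]},{"fingers":50,"delta_pos":[0,0,0],"angular":[0,0,-0.144]},{"fingers":50,"delta_pos":[0,0,0],"angular":[0,0,-0.144]}]' && python3 -m pendant '[{"fingers":50,"delta_pos":[0,0,0],"angular":[0,0,-0.144]},{"fingers":50,"delta_pos":[0,0,0],"angular":[0,0,-0.144]},{"fingers":50,"delta_pos":[0,0,0],"angular":[0,0,-0.144]},{"fingers":50,"delta_pos":[0,0,0],"angular":[0,0,-0.144]},{"fingers":50,"delta_pos":[0,0,0],"angular":[0,0,-0.144]},{"fingers":50,"delta_pos":[0,0,0],"angular":[0,0,-0.144]},{"fingers":50,"delta_pos":[0,0,0],"angular":[0,0,-0.144]},{"fingers":50,"delta_pos":[0,0,0],"angular":[0,0,-0.144]},{"fingers":50,"delta_pos":[0,0,0],"angular":[0,0,-0.149]}]' && python3 -m pendant '[{"fingers":50,"delta_pos":[-17,29.3,4],"angular":[0,0,0]},{"fingers":50,"delta_pos":[-17,29.3,4],"angular":[0,0,0]},{"fingers":50,"delta_pos":[-17,29.3,4],"angular":[0,0,0]},{"fingers":50,"delta_pos":[-17,29.3,4],"angular":[0,0,0]},{"fingers":50,"delta_pos":[-17,29.3,4],"angular":[0,0,0]},{"fingers":50,"delta_pos":[-17,29.3,4],"angular":[0,0,0]},{"fingers":50,"delta_pos":[-17,29.3,4],"angular":[0,0,0]},{"fingers":50,"delta_pos":[-17,29.3,4],"angular":[0,0,0]},{"fingers":50,"delta_pos":[-17,29.3,4],"angular":[0,0,0]},{"fingers":50,"delta_pos":[-17,29.3,4],"angular":[0,0,0]},{"fingers":50,"delta_pos":[-17,29.3,4],"angular":[0,0,0]}]' && python3 -m pendant '[{"fingers":50,"delta_pos":[-17,29.3,4],"angular":[0,0,0]},{"fingers":50,"delta_pos":[-17,29.3,4],"angular":[0,0,0]},{"fingers":50,"delta_pos":[-17,29.3,4],"angular":[0,0,0]},{"fingers":50,"delta_pos":[-17,29.3,4],"angular":[0,0,0]},{"fingers":50,"delta_pos":[-17,29.3,4],"angular":[0,0,0]},{"fingers":50,"delta_pos":[-17,29.3,4],"angular":[0,0,0]},{"fingers":50,"delta_pos":[-17,29.3,4],"angular":[0,0,0]},{"fingers":50,"delta_pos":[-17,29.3,4],"angular":[0,0,0]},{"fingers":50,"delta_pos":[-17,29.3,4],"angular":[0,0,0]},{"fingers":50,"delta_pos":[-14,24,3],"angular":[0,0,0]},{"fingers":50,"delta_pos":[0,0,0],"angular":[0,0,0]}]'
python3 - <<'E'
from h import *
go([.606,.059,.14],3.047)
p=env.camera_params("wrist");im=env.read_camera("wrist");cv2.imwrite("pics/w1.png",im)
np.savez("w1.npz",view=p["view"],i=[p["fx"],p["fy"],p["cx"],p["cy"]])
E
```

```text
clock: 1.1
tcp_pos: [0.1731, -0.548, 0.2307]
orientation: [-0.0, 0.64, 0.768, 0.0]
wrist_force: [0.5, -0.1, 0.9]
finger_gap: 0.0497
clock: 2.0
tcp_pos: [0.1731, -0.548, 0.2308]
orientation: [-0.0, 0.044, 0.999, 0.001]
wrist_force: [0.0, -0.1, 0.1]
finger_gap: 0.0496
clock: 3.1
tcp_pos: [0.3902, -0.2438, 0.1869]
orientation: [-0.0, 0.047, 0.999, 0.0]
wrist_force: [0.1, -0.5, 0.3]
finger_gap: 0.0501
clock: 4.2
tcp_pos: [0.5843, 0.0281, 0.1471]
orientation: [-0.0, 0.045, 0.999, 0.0]
wrist_force: [-0.2, 0.0, -1.0]
finger_gap: 0.0499
turn z 0.0036 shift [-18.7  32.8   7.1] tcp [0.5843 0.0281 0.1471] yaw 3.0506 tilt [-0.0007  0.0007]
```

View pics/w1.png

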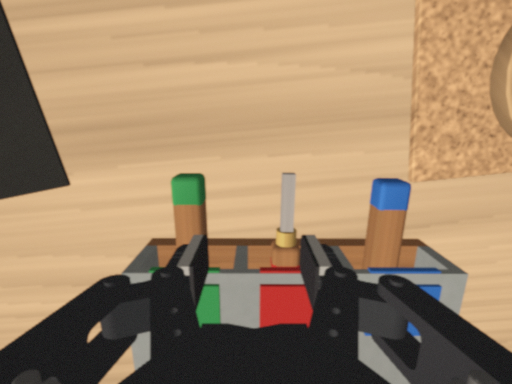

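The wrist picture shows the red steel from its tip at (288,173) to the ferrule at (287,229). The green butt is at (188,175), the blue butt at (390,180), and the floor's front edge is near row 239.

Run:
```python
from h import *
f=np.load("w1.npz");p=dict(view=f["view"],fx=f["i"][0],fy=f["i"][1],cx=f["i"][2],cy=f["i"][3])
for n,u,z in(("tip",(288,173),.038),("root",(286.5,229),.038),("mouthL",(410,239.5),.02),("mouthR",(160,239.5),.02),("blue",(390,180),.046),("green",(188.5,175),.046)):print(n,onz(p,*u,z).round(4))
im=cv2.imread("pics/w1.png");g=cv2.cvtColor(im,cv2.COLOR_BGR2HSV)
for v in(180,190,200,210,220):
    r=np.where(g[v,270:305,1]<60)[0]+270
    print(v,r.min(),r.max(),onz(p,(r.min()+r.max())/2,v,.038).round(4))
go([.606,.059,.06],3.047)
```

```text
tip [0.5641 0.0614 0.038 ]
root [0.6183 0.0567 0.038 ]
mouthL [0.649  0.1859 0.02  ]
mouthR [ 0.6252 -0.0736  0.02  ]
blue [0.5771 0.1503 0.046 ]
green [ 0.5563 -0.0271  0.046 ]
180 282 294 [0.5705 0.061  0.038 ]
190 282 294 [0.5799 0.0604 0.038 ]
200 281 294 [0.5895 0.0594 0.038 ]
210 281 293 [0.5992 0.0583 0.038 ]
220 281 293 [0.6092 0.0577 0.038 ]
turn z 0.0025 shift [-19.6  34.3  87.2] tcp [0.5833 0.0267 0.1472] yaw 3.0495 tilt [-0.0016 -0.0001]
```

```bash
python3 -m pendant '[{"fingers":40,"delta_pos":[-6,16,20],"angular":[0,0,0]},{"fingers":40,"delta_pos":[-6,16,20],"angular":[0,0,0]},{"fingers":40,"delta_pos":[0,1.5,20],"angular":[0,0,0]},{"fingers":40,"delta_pos":[0,0,0],"angular":[0,0,0]},{"fingers":40,"delta_pos":[0,0,0],"angular":[0,0,0]}]'
python3 - <<'E'
from h import *
go([.598,.0587,.023],3.053)
print(env.get_state()["joint_pos"].round(3))
E
```

```text
clock: 4.75
tcp_pos: [0.5975, 0.0567, 0.0882]
orientation: [-0.001, 0.048, 0.999, -0.0]
wrist_force: [0.2, 0.6, 0.3]
finger_gap: 0.0401
turn z -0.0071 shift [-0.3  2.  65.2] tcp [0.5975 0.0567 0.0882] yaw 3.0459 tilt [-0.0016 -0.0003]
[-0.039  0.439 -0.129  1.004 -0.     0.057]
```

```bash
python3 -m pendant '[{"fingers":40,"delta_pos":[0,2,20],"angular":[0,0,-0.006]},{"fingers":40,"delta_pos":[0,0,20],"angular":[0,0,0]},{"fingers":40,"delta_pos":[0,0,15],"angular":[0,0,0]},{"fingers":40,"delta_pos":[0,0,10],"angular":[0,0,0]},{"fingers":40,"delta_pos":[0,0,0],"angular":[0,0,0]},{"fingers":0,"delta_pos":[0,0,0],"angular":[0,0,0]},{"fingers":0,"delta_pos":[0,0,0],"angular":[0,0,0]},{"fingers":0,"delta_pos":[0,0,0],"angular":[0,0,0]},{"fingers":0,"delta_pos":[0,0,0],"angular":[0,0,0]},{"fingers":0,"delta_pos":[0,0,0],"angular":[0,0,0]},{"fingers":0,"delta_pos":[0,0,0],"angular":[0,0,0]}]' 60
python3 - <<'E'
from h import *
go([.598,.0587,.023],3.053)
print(env.get_state()["finger_gap"],env.get_state()["wrist_force"])
E
```

```text
clock: 5.85
tcp_pos: [0.5994, 0.0594, 0.0241]
orientation: [0.001, 0.044, 0.999, -0.0]
wrist_force: [0.1, -0.9, 5.5]
finger_gap: 0.0104
turn z -0.0004 shift [ 1.3 -0.8  1.1] tcp [0.5994 0.0594 0.0241] yaw 3.0526 tilt [ 0.0019 -0.0005]
0.010444444082554682 [ 0.05859722 -0.90590766  5.51701495]
```

```bash
python3 -m pendant '[{"fingers":0,"delta_pos":[0,0,-2],"angular":[0,0,0]},{"fingers":0,"delta_pos":[5,0,-1],"angular":[0,0,0]},{"fingers":0,"delta_pos":[15,0,0],"angular":[0,0,0]},{"fingers":0,"delta_pos":[20,0,0],"angular":[0,0,0]},{"fingers":0,"delta_pos":[20,0,0],"angular":[0,0,0]},{"fingers":0,"delta_pos":[20,0,0],"angular":[0,0,0]},{"fingers":0,"delta_pos":[0,0,0],"angular":[0,0,0]}]'
python3 - <<'E'
from h import *
a=env.read_camera("scene")[150:290,230:400];b=env.read_camera("side")[120:240,120:300]
a=cv2.resize(a,(510,420),interpolation=2);b=cv2.resize(b,(630,420),interpolation=2)
cv2.imwrite("pics/d1.png",cv2.resize(np.hstack([a,b]),(800,295)))
print(env.get_state()["finger_gap"],env.get_state()["wrist_force"],env.get_state()["ft_torque"])
E
```

```text
clock: 6.55
tcp_pos: [0.5142, 0.0673, 0.0252]
orientation: [-0.003, 0.044, 0.999, 0.0]
wrist_force: [-0.1, 0.0, -0.1]
finger_gap: 0.0098
0.010014507695637068 [-0.09199345 -0.74122033 -0.49098322] [ 0.00667463  0.02563384 -0.05280271]
```

View pics/d1.png

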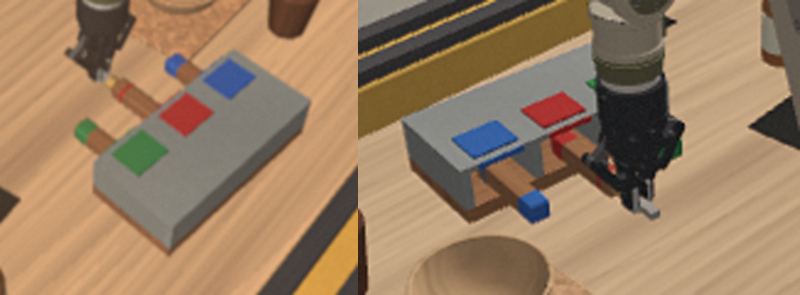

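The red tool follows the gripper: its handle is now 80 mm out of the bay, and the neighbours are unmoved. I continue out and then up.

```bash
python3 -m pendant '[{"fingers":0,"delta_pos":[15,0,0],"angular":[0,0,0]},{"fingers":0,"delta_pos":[20,0,0],"angular":[0,0,0]},{"fingers":0,"delta_pos":[20,0,-1],"angular":[0,0,0]},{"fingers":0,"delta_pos":[20,0,-1],"angular":[0,0,0]},{"fingers":0,"delta_pos":[10,0,-10],"angular":[0,0,0]},{"fingers":0,"delta_pos":[0,0,-20],"angular":[0,0,0]},{"fingers":0,"delta_pos":[0,0,-20],"angular":[0,0,0]},{"fingers":0,"delta_pos":[0,0,-20],"angular":[0,0,0]},{"fingers":0,"delta_pos":[0,0,-10],"angular":[0,0,0]},{"fingers":0,"delta_pos":[0,0,0],"angular":[0,0,0]}]' 80
python3 - <<'E'
from h import *
S=env.get_state();print(S["finger_gap"],S["wrist_force"],S["joint_pos"].round(3))
a=env.read_camera("scene")[110:290,200:400];b=env.read_camera("side")[100:260,120:340]
a=cv2.resize(a,None,fx=2,fy=2,interpolation=2);b=cv2.resize(b,None,fx=1.8,fy=2.25,interpolation=2)
cv2.imwrite("pics/d2.png",np.hstack([a,b]))
go([.44,-.30,.12],3.053)
E
```

```text
clock: 7.65
tcp_pos: [0.4361, 0.0742, 0.1095]
orientation: [0.002, 0.044, 0.999, 0.0]
wrist_force: [-0.3, -0.2, -1.1]
finger_gap: 0.0096
0.00958864368746317 [-0.34110405 -0.17788193 -1.09528533] [-0.013  0.136 -0.495  0.936 -0.     0.075]
turn z -0.0003 shift [ -38.7 -372.2  -12.3] tcp [0.4343 0.0742 0.1077] yaw 3.0527 tilt [-0.0003 -0.    ]
```

View pics/d2.png

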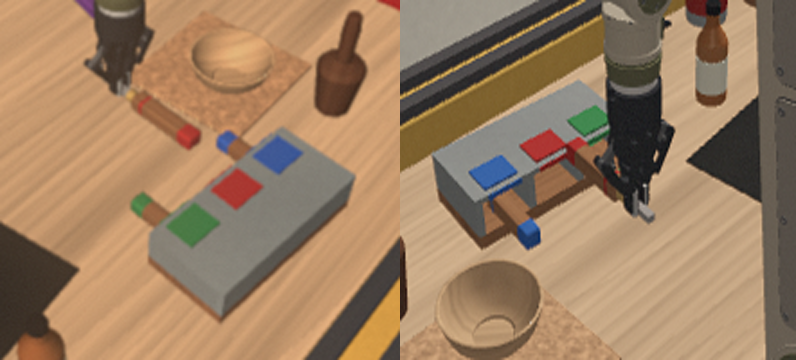

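The tool is held level. The handle is fully out of the bay and the neighbours are undisturbed. Next I carry it over the mat and turn it.

```bash
python3 -m pendant '[{"fingers":0,"delta_pos":[-0.5,-12,0],"angular":[0,0,0]},{"fingers":0,"delta_pos":[-0.5,-24,0],"angular":[0,0,0]},{"fingers":0,"delta_pos":[-0.5,-29,0],"angular":[0,0,0]},{"fingers":0,"delta_pos":[-0.5,-29,0],"angular":[0,0,0]},{"fingers":0,"delta_pos":[-0.5,-29,0],"angular":[0,0,0]},{"fingers":0,"delta_pos":[-0.5,-29,0],"angular":[0,0,0]},{"fingers":0,"delta_pos":[-0.5,-29,0],"angular":[0,0,0]},{"fingers":0,"delta_pos":[-0.5,-29,0],"angular":[0,0,0]},{"fingers":0,"delta_pos":[-0.5,-29,0],"angular":[0,0,0]},{"fingers":0,"delta_pos":[-0.5,-29,0],"angular":[0,0,0]}]' && python3 -m pendant '[{"fingers":0,"delta_pos":[0,-29,0],"angular":[0,0,0]},{"fingers":0,"delta_pos":[0,-29,0],"angular":[0,0,0]},{"fingers":0,"delta_pos":[0,-29,0],"angular":[0,0,0]},{"fingers":0,"delta_pos":[0,-29,0],"angular":[0,0,0]},{"fingers":0,"delta_pos":[0,-22,0],"angular":[0,0,0]}]' && python3 -m pendant '[{"fingers":0,"delta_pos":[0,0,0],"angular":[0,0,-0.08]},{"fingers":0,"delta_pos":[0,0,0],"angular":[0,0,-0.133]},{"fingers":0,"delta_pos":[0,0,0],"angular":[0,0,-0.133]},{"fingers":0,"delta_pos":[0,0,0],"angular":[0,0,-0.133]},{"fingers":0,"delta_pos":[0,0,0],"angular":[0,0,-0.133]},{"fingers":0,"delta_pos":[0,0,0],"angular":[0,0,-0.133]},{"fingers":0,"delta_pos":[0,0,0],"angular":[0,0,0]},{"fingers":0,"delta_pos":[0,0,0],"angular":[0,0,0]}]'
python3 - <<'E'
from h import *
S=env.get_state();print(S["finger_gap"],S["joint_pos"].round(3))
go([.4035,-.3297,.008],3.798)
a=env.read_camera("scene");p=env.camera_params("scene");cv2.imwrite("pics/e1f.png",a)
h=cv2.cvtColor(a,cv2.COLOR_BGR2HSV)
cv2.imwrite("pics/e1.png",cv2.resize(a[170:330,90:290],(800,640))[:600])
E
```

```text
clock: 8.75
tcp_pos: [0.4141, -0.1947, 0.1072]
orientation: [-0.001, 0.045, 0.999, 0.0]
wrist_force: [1.0, 0.5, -2.3]
finger_gap: 0.0096
clock: 9.25
tcp_pos: [0.4018, -0.3326, 0.1071]
orientation: [-0.001, 0.045, 0.999, 0.0]
wrist_force: [-0.1, 0.6, -1.4]
finger_gap: 0.0093
clock: 10.05
tcp_pos: [0.4024, -0.3307, 0.1075]
orientation: [-0.0, -0.321, 0.947, 0.001]
wrist_force: [0.2, 0.2, -1.4]
finger_gap: 0.0096
0.009593732909437875 [-0.842  0.283 -0.311  0.979 -0.    -1.494]
turn z -0.0038 shift [-1.4  0.1 99.5] tcp [ 0.4024 -0.3307  0.1075] yaw -2.489 tilt [-0.0011  0.0008]
```

View pics/e1.png

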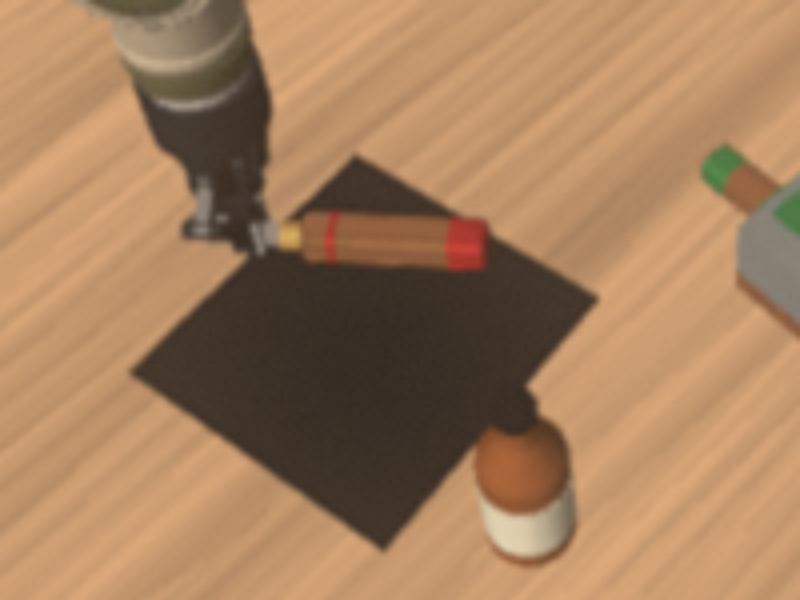

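The tool is held over the mat with its butt near crop (478,245). Before lowering, I check its droop against the expected projection.

Run:
```python
from h import *
p=env.camera_params("scene")
q=[onz(p,90+x/4,170+y/4,.004)[:2] for x,y in((357,155),(597,297),(385,550),(133,372))];print("mat",np.round(q,3).tolist(),np.mean(q,0).round(3))
R=yaw();t=env.get_state()["tcp_pos"];d=R[:,0]
for L in(162,):
    for z in(.1305,.12,.11): 
        X=t-d*L*1e-3;X[2]=z;u=proj(p,X);print(L,z,"butt top crop px",((u[0]-90)*4,(u[1]-170)*4))
h=cv2.cvtColor(cv2.imread("pics/e1f.png"),cv2.COLOR_BGR2HSV)
m=cv2.inRange(h,np.array((0,170,120)),np.array((4,255,255)))|cv2.inRange(h,np.array((176,170,120)),np.array((180,255,255)))
N,L,S,C=cv2.connectedComponentsWithStats(m)
for i in range(1,N):
    if S[i,4]>5 and S[i,0]<250: print(S[i],C[i],(C[i]-[90,170])*4)
```

```text
mat [[0.332, -0.189], [0.565, -0.165], [0.592, -0.4], [0.358, -0.424]] [ 0.462 -0.295]
162 0.1305 butt top crop px (np.float64(483.6414518285303), np.float64(228.01247101158663))
162 0.12 butt top crop px (np.float64(485.05876912401436), np.float64(237.2723232552412))
162 0.11 butt top crop px (np.float64(486.3901921740802), np.float64(245.9709969796702))
[171 223   3  12  17] [172.11764706 228.94117647] [328.47058824 235.76470588]
[202 225   9  12 103] [206.04854369 230.73786408] [464.19417476 242.95145631]
```

```bash
python3 -m pendant '[{"fingers":0,"delta_pos":[0,0,15],"angular":[0,0,0]},{"fingers":0,"delta_pos":[0,0,20],"angular":[0,0,0]},{"fingers":0,"delta_pos":[0,0,20],"angular":[0,0,0]},{"fingers":0,"delta_pos":[0,0,20],"angular":[0,0,0]},{"fingers":0,"delta_pos":[0,0,12],"angular":[0,0,0]},{"fingers":0,"delta_pos":[0,0,5],"angular":[0,0,0]},{"fingers":0,"delta_pos":[0,0,3],"angular":[0,0,0]},{"fingers":0,"delta_pos":[0,0,2],"angular":[0,0,0]},{"fingers":0,"delta_pos":[0,0,1],"angular":[0,0,0]},{"fingers":0,"delta_pos":[0,0,0],"angular":[0,0,0]}]'
python3 - <<'E'
from h import *
S=env.get_state();print(S["finger_gap"],S["wrist_force"],S["ft_torque"])
go([.4035,-.3297,.008],3.798)
E
```

```text
clock: 11.1
tcp_pos: [0.4035, -0.331, 0.0108]
orientation: [0.0, -0.322, 0.947, -0.001]
wrist_force: [-0.0, 0.3, -2.1]
finger_gap: 0.0094
0.009423937698064272 [-0.02520218  0.32850142 -2.08470052] [-0.02493961  0.04870095 -0.01855835]
turn z -0.0004 shift [-0.8  1.   2.8] tcp [ 0.4035 -0.331   0.0108] yaw -2.4855 tilt [ 0.0007 -0.0008]
```

```bash
python3 -m pendant '[{"fingers":0,"delta_pos":[0,0,1],"angular":[0,0,0]},{"fingers":0,"delta_pos":[0,0,1],"angular":[0,0,0]},{"fingers":0,"delta_pos":[0,0,0],"angular":[0,0,0]},{"fingers":20,"delta_pos":[0,0,0],"angular":[0,0,0]},{"fingers":30,"delta_pos":[0,0,0],"angular":[0,0,0]},{"fingers":45,"delta_pos":[0,0,0],"angular":[0,0,0]},{"fingers":60,"delta_pos":[0,0,0],"angular":[0,0,0]},{"fingers":60,"delta_pos":[0,0,-15],"angular":[0,0,0]},{"fingers":60,"delta_pos":[0,0,-25],"angular":[0,0,0]},{"fingers":60,"delta_pos":[0,0,-30],"angular":[0,0,0]},{"fingers":60,"delta_pos":[0,0,-30],"angular":[0,0,0]},{"fingers":60,"delta_pos":[0,0,0],"angular":[0,0,0]}]'
python3 - <<'E'
from h import *
a=env.read_camera("scene");cv2.imwrite("pics/f1f.png",a)
p=env.camera_params("wrist");w=env.read_camera("wrist");cv2.imwrite("pics/w2.png",w)
np.savez("w2.npz",view=p["view"],i=[p["fx"],p["fy"],p["cx"],p["cy"]])
cv2.imwrite("pics/f1.png",np.hstack([cv2.resize(a[190:310,110:260],(400,320)),cv2.resize(w,(400,320))]))
for n,im,p in(("scene",a,env.camera_params("scene")),("wrist",w,p)):
    h=cv2.cvtColor(im,cv2.COLOR_BGR2HSV)
    m=cv2.inRange(h,np.array((0,150,70)),np.array((6,255,255)))|cv2.inRange(h,np.array((174,150,70)),np.array((180,255,255)))
    N,L,S,C=cv2.connectedComponentsWithStats(m)
    for i in range(1,N):
        if S[i,4]>8: print(n,S[i],C[i].round(1),onz(p,*C[i],.028).round(4))
go([.4,-.33,.1],3.798)
E
```

```text
clock: 12.3
tcp_pos: [0.4053, -0.3328, 0.1125]
orientation: [0.001, -0.322, 0.947, -0.003]
wrist_force: [0.6, -0.2, 0.0]
finger_gap: 0.0602
scene [ 389   74   83   62 2954] [429.1 103.1] [0.6977 0.7861 0.028 ]
scene [306 195  25  19 257] [317.9 203.8] [0.6611 0.0915 0.028 ]
scene [177 243   3  13  26] [178. 249.] [ 0.4551 -0.3004  0.028 ]
scene [205 245  11  13 119] [210.  250.8] [ 0.5283 -0.2457  0.028 ]
wrist [240 262  32   9 188] [255.2 267.3] [ 0.4495 -0.2958  0.028 ]
turn z -0.0002 shift [2.2 3.1 8.9] tcp [ 0.4036 -0.3311  0.1089] yaw -2.4854 tilt [ 0.0013 -0.0015]
```

View pics/f1.png

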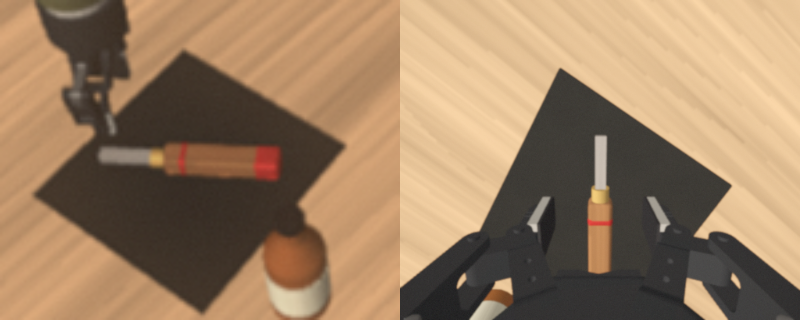

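The tool lies flat on the mat, released, with its steel to the left and its red cap at about scene (210,251). Its axis is in line with the gripper. Next I move over the handle end, make the half turn, and grip there.

```bash
python3 -m pendant '[{"fingers":60,"delta_pos":[-17,0,0],"angular":[0,0,0]},{"fingers":60,"delta_pos":[-27,0,0],"angular":[0,0,0]},{"fingers":60,"delta_pos":[-30,0,0],"angular":[0,0,0]},{"fingers":60,"delta_pos":[-30,0,0],"angular":[0,0,0]},{"fingers":60,"delta_pos":[-20,0,0],"angular":[0,0,0]},{"fingers":60,"delta_pos":[-10,0,0],"angular":[0,0,0]}]' && python3 -m pendant '[{"fingers":60,"delta_pos":[0,0,0],"angular":[0,0,0.1496]},{"fingers":60,"delta_pos":[0,0,0],"angular":[0,0,0.1496]},{"fingers":60,"delta_pos":[0,0,0],"angular":[0,0,0.1496]},{"fingers":60,"delta_pos":[0,0,0],"angular":[0,0,0.1496]},{"fingers":60,"delta_pos":[0,0,0],"angular":[0,0,0.1496]},{"fingers":60,"delta_pos":[0,0,0],"angular":[0,0,0.1496]},{"fingers":60,"delta_pos":[0,0,0],"angular":[0,0,0.1496]},{"fingers":60,"delta_pos":[0,0,0],"angular":[0,0,0.1496]},{"fingers":60,"delta_pos":[0,0,0],"angular":[0,0,0.1496]},{"fingers":60,"delta_pos":[0,0,0],"angular":[0,0,0.1496]},{"fingers":60,"delta_pos":[0,0,0],"angular":[0,0,0.1496]}]' && python3 -m pendant '[{"fingers":60,"delta_pos":[0,0,0],"angular":[0,0,0.1496]},{"fingers":60,"delta_pos":[0,0,0],"angular":[0,0,0.1496]},{"fingers":60,"delta_pos":[0,0,0],"angular":[0,0,0.1496]},{"fingers":60,"delta_pos":[0,0,0],"angular":[0,0,0.1496]},{"fingers":60,"delta_pos":[0,0,0],"angular":[0,0,0.1496]},{"fingers":60,"delta_pos":[0,0,0],"angular":[0,0,0.1496]},{"fingers":60,"delta_pos":[0,0,0],"angular":[0,0,0.1496]},{"fingers":60,"delta_pos":[0,0,0],"angular":[0,0,0.1496]},{"fingers":60,"delta_pos":[0,0,0],"angular":[0,0,0.1496]},{"fingers":60,"delta_pos":[0,0,0],"angular":[0,0,0.1496]},{"fingers":60,"delta_pos":[0,0,0],"angular":[0,0,0]}]'
python3 - <<'E'
from h import *
print(env.get_state()["joint_pos"].round(3))
p=env.camera_params("wrist");w=env.read_camera("wrist");cv2.imwrite("pics/w3.png",w)
h=cv2.cvtColor(w,cv2.COLOR_BGR2HSV)
m=cv2.inRange(h,np.array((0,150,70)),np.array((6,255,255)))|cv2.inRange(h,np.array((174,150,70)),np.array((180,255,255)))
N,L,S,C=cv2.connectedComponentsWithStats(m)
for i in range(1,N):
    if S[i,4]>8: print(S[i],C[i].round(1),onz(p,*C[i],.03).round(4),"top edge",onz(p,C[i][0],S[i,1],.03).round(4),"low",onz(p,C[i][0],S[i,1]+S[i,3],.03).round(4))
go([.5098,-.2489,.010],3.798-np.pi)
E
```

```text
clock: 13.0
tcp_pos: [0.5096, -0.2472, 0.1065]
orientation: [-0.001, -0.323, 0.946, 0.001]
wrist_force: [-0.1, 0.2, 0.2]
finger_gap: 0.0598
clock: 14.1
tcp_pos: [0.5082, -0.2489, 0.1071]
orientation: [-0.001, 0.478, 0.878, -0.0]
wrist_force: [1.2, -0.2, -0.0]
finger_gap: 0.0602
clock: 15.2
tcp_pos: [0.5083, -0.2489, 0.1072]
orientation: [-0.001, 0.947, 0.322, -0.001]
wrist_force: [0.2, 0.4, -1.4]
finger_gap: 0.0601
[-0.597  0.364 -0.195  1.014 -0.     1.89 ]
[ 239  170   36   36 1206] [256.3 187.4] [ 0.5223 -0.2399  0.03  ] top edge [ 0.5335 -0.2313  0.03  ] low [ 0.5099 -0.2495  0.03  ]
[240 284  33   8 175] [255.8 287.8] [ 0.4493 -0.2957  0.03  ] top edge [ 0.4523 -0.2934  0.03  ] low [ 0.4459 -0.2984  0.03  ]
turn z 0.0023 shift [ 1.   0.8 97.3] tcp [ 0.5085 -0.2489  0.1073] yaw 0.6587 tilt [-0.0016  0.0008]
```

The measured cap and band agree with the prediction: the butt is about 30 mm beyond the TCP and the axis is within 1 mm. I go down and grip.

```bash
python3 -m pendant '[{"fingers":60,"delta_pos":[0,0.5,17],"angular":[0,0,0]},{"fingers":60,"delta_pos":[0,0.5,25],"angular":[0,0,0]},{"fingers":60,"delta_pos":[0,0,25],"angular":[0,0,0]},{"fingers":60,"delta_pos":[0,0,18],"angular":[0,0,0]},{"fingers":60,"delta_pos":[0,0,8],"angular":[0,0,0]},{"fingers":60,"delta_pos":[0,0,4],"angular":[0,0,0]},{"fingers":60,"delta_pos":[0,0,0],"angular":[0,0,0]},{"fingers":20,"delta_pos":[0,0,0],"angular":[0,0,0]},{"fingers":20,"delta_pos":[0,0,0],"angular":[0,0,0]},{"fingers":20,"delta_pos":[0,0,0],"angular":[0,0,0]},{"fingers":15,"delta_pos":[0,0,0],"angular":[0,0,0]},{"fingers":15,"delta_pos":[0,0,0],"angular":[0,0,0]}]' 80
python3 - <<'E'
from h import *
S=env.get_state();print(S["finger_gap"],S["wrist_force"])
go([.5098,-.2489,.13],3.798-np.pi)
p=env.camera_params("wrist");w=env.read_camera("wrist");cv2.imwrite("pics/w4.png",w)
E
```

```text
clock: 16.45
tcp_pos: [0.5109, -0.2503, 0.0127]
orientation: [0.001, 0.947, 0.322, 0.001]
wrist_force: [-0.4, 0.4, 5.4]
finger_gap: 0.0258
0.025758915039472696 [-0.41093923  0.38920571  5.37729449]
turn z -0.0 shift [  -0.    -1.8 -117.3] tcp [ 0.5109 -0.2503  0.0127] yaw 0.6564 tilt [ 0.0021 -0.0015]
```

```bash
python3 -m pendant '[{"fingers":15,"delta_pos":[0,0,-5],"angular":[0,0,0]},{"fingers":15,"delta_pos":[0,0,-15],"angular":[0,0,0]},{"fingers":15,"delta_pos":[0,0,-25],"angular":[0,0,0]},{"fingers":15,"delta_pos":[0,0,-25],"angular":[0,0,0]},{"fingers":15,"delta_pos":[0,0,-25],"angular":[0,0,0]},{"fingers":15,"delta_pos":[0,0,-15],"angular":[0,0,0]},{"fingers":15,"delta_pos":[0,0,-8],"angular":[0,0,0]},{"fingers":15,"delta_pos":[0,0,0],"angular":[0,0,0]}]' && python3 -m pendant '[{"fingers":15,"delta_pos":[6.4,-12.3,0],"angular":[0,0,0]},{"fingers":15,"delta_pos":[12.8,-24.6,0],"angular":[0,0,0]},{"fingers":15,"delta_pos":[12.8,-24.6,0],"angular":[0,0,0]},{"fingers":15,"delta_pos":[12.8,-24.6,0],"angular":[0,0,0]},{"fingers":15,"delta_pos":[12.8,-24.6,0],"angular":[0,0,0]},{"fingers":15,"delta_pos":[12.8,-24.6,0],"angular":[0,0,0]},{"fingers":15,"delta_pos":[12.8,-24.6,0],"angular":[0,0,0]},{"fingers":15,"delta_pos":[12.8,-24.6,0],"angular":[0,0,0]},{"fingers":15,"delta_pos":[12.8,-24.6,0],"angular":[0,0,0]},{"fingers":15,"delta_pos":[12.8,-24.6,0],"angular":[0,0,0]},{"fingers":15,"delta_pos":[12.8,-24.6,0],"angular":[0,0,0]},{"fingers":15,"delta_pos":[12.8,-24.6,0],"angular":[0,0,0]}]' && python3 -m pendant '[{"fingers":15,"delta_pos":[6.4,-12.3,0],"angular":[0,0,0]},{"fingers":15,"delta_pos":[0,0,0],"angular":[0,0,-0.07]},{"fingers":15,"delta_pos":[0,0,0],"angular":[0,0,-0.1406]},{"fingers":15,"delta_pos":[0,0,0],"angular":[0,0,-0.1406]},{"fingers":15,"delta_pos":[0,0,0],"angular":[0,0,-0.1406]},{"fingers":15,"delta_pos":[0,0,0],"angular":[0,0,-0.1406]},{"fingers":15,"delta_pos":[0,0,0],"angular":[0,0,-0.1406]},{"fingers":15,"delta_pos":[0,0,0],"angular":[0,0,-0.1406]},{"fingers":15,"delta_pos":[0,0,0],"angular":[0,0,-0.1406]}]' && python3 -m pendant '[{"fingers":15,"delta_pos":[0,0,0],"angular":[0,0,-0.1406]},{"fingers":15,"delta_pos":[0,0,0],"angular":[0,0,-0.1406]},{"fingers":15,"delta_pos":[0,0,0],"angular":[0,0,-0.1406]},{"fingers":15,"delta_pos":[0,0,0],"angular":[0,0,-0.1406]},{"fingers":15,"delta_pos":[0,0,0],"angular":[0,0,-0.1406]},{"fingers":15,"delta_pos":[0,0,0],"angular":[0,0,-0.1406]},{"fingers":15,"delta_pos":[0,0,0],"angular":[0,0,-0.1406]},{"fingers":15,"delta_pos":[0,0,0],"angular":[0,0,-0.1406]},{"fingers":15,"delta_pos":[0,0,0],"angular":[0,0,-0.1406]},{"fingers":15,"delta_pos":[0,0,0],"angular":[0,0,-0.07]},{"fingers":15,"delta_pos":[0,0,0],"angular":[0,0,0]}]'
python3 - <<'E'
from h import *
S=env.get_state();print(S["finger_gap"],S["wrist_force"],S["joint_pos"].round(3))
go([.4529,.0775,.040],3.0476)
a=env.read_camera("scene");b=env.read_camera("side");cv2.imwrite("pics/g1s.png",a);cv2.imwrite("pics/g1d.png",b)
cv2.imwrite("pics/g1.png",np.hstack([cv2.resize(a[110:280,200:400],(400,340)),cv2.resize(b[100:270,120:320],(400,340))]))
E
```

```text
clock: 17.3
tcp_pos: [0.5104, -0.2499, 0.1303]
orientation: [0.001, 0.947, 0.322, 0.001]
wrist_force: [-1.3, -0.3, -1.5]
finger_gap: 0.0263
clock: 18.5
tcp_pos: [0.4518, 0.066, 0.1279]
orientation: [-0.001, 0.947, 0.322, -0.001]
wrist_force: [1.0, -0.8, -0.3]
finger_gap: 0.0263
clock: 19.4
tcp_pos: [0.4496, 0.0786, 0.1278]
orientation: [-0.001, 0.654, 0.757, -0.001]
wrist_force: [0.5, -0.6, -0.2]
finger_gap: 0.0265
clock: 20.5
tcp_pos: [0.4497, 0.0785, 0.1279]
orientation: [-0.002, 0.048, 0.999, -0.0]
wrist_force: [-0.8, -0.3, -2.1]
finger_gap: 0.0258
0.02584537308899033 [-0.78374543 -0.30576556 -2.06477072] [-0.003  0.15  -0.428  0.996  0.     0.092]
turn z -0.0012 shift [-3.3 -0.7 87.9] tcp [0.4497 0.0785 0.1279] yaw 3.0464 tilt [-0.0032  0.    ]
```

View pics/g1.png

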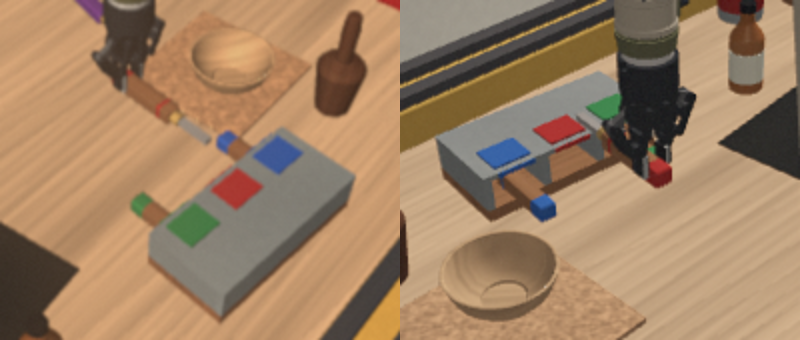

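The tool now points steel first at the bay, with its tip at crop (210,141), which is scene pixel (305,180.5). I check the droop and lower to entry height.

```bash
python3 - <<'E'
from h import *
p=env.camera_params("scene")
for z in(.1385,.134,.13,.125,.12):print(z,np.round(proj(p,[.614,.063,z]),1),onz(p,305,180.5,z).round(4))
E
python3 -m pendant '[{"fingers":15,"delta_pos":[0,0,15],"angular":[0,0,0]},{"fingers":15,"delta_pos":[0,0,25],"angular":[0,0,0]},{"fingers":15,"delta_pos":[0,0,25],"angular":[0,0,0]},{"fingers":15,"delta_pos":[0,0,15],"angular":[0,0,0]},{"fingers":15,"delta_pos":[0,0,8],"angular":[0,0,0]},{"fingers":15,"delta_pos":[0,0,4],"angular":[0,0,0]},{"fingers":15,"delta_pos":[0,0,0],"angular":[0,0,0]}]'
python3 - <<'E'
from h import *
S=env.get_state();print(S["finger_gap"],S["wrist_force"])
go([.647-.035*.9956,.0592+.035*.0939,.0275],3.0476)
a=env.read_camera("scene");b=env.read_camera("side");cv2.imwrite("pics/g2.png",np.hstack([cv2.resize(a[130:250,220:370],(400,320),interpolation=2),cv2.resize(b[110:230,130:280],(400,320),interpolation=2)]))
E
```

```text
0.1385 [302.9 177.5] [0.6257 0.0576 0.1385]
0.134 [302.7 178.6] [0.6235 0.0612 0.134 ]
0.13 [302.6 179.5] [0.6216 0.0643 0.13  ]
0.125 [302.5 180.6] [0.6192 0.0682 0.125 ]
0.12 [302.4 181.8] [0.6168 0.0721 0.12  ]
clock: 21.3
tcp_pos: [0.4514, 0.078, 0.0371]
orientation: [-0.0, 0.048, 0.999, -0.0]
wrist_force: [-0.3, 0.2, -0.9]
finger_gap: 0.026
0.02596214513651107 [-0.26384619  0.19447936 -0.94927912]
turn z -0.0022 shift [-161.5   -0.3    9.6] tcp [0.4514 0.078  0.0371] yaw 3.0454 tilt [-0.0004 -0.0001]
```

View pics/g2.png

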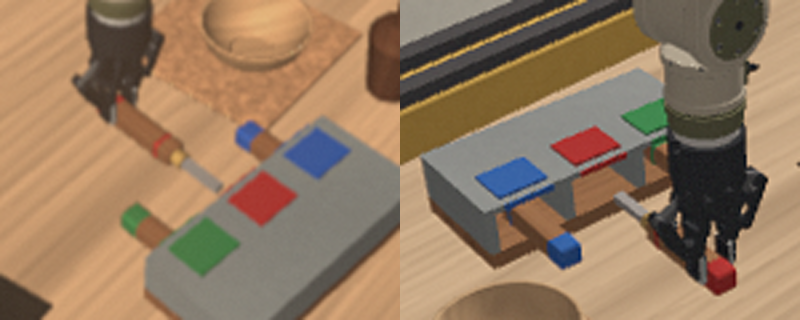

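The tip is at crop (220,187) in the scene view, pixel (302.5,200.1), and at (617,197) in the side view, pixel (211.4,183.9). It sits just in front of the red bay and lines up with it.

Run:
```python
from h import *
X,r=tri(env.camera_params("scene"),(302.3,199.9),env.camera_params("side"),(211.2,183.7));t=env.get_state()["tcp_pos"]
c=np.array([.9956,-.0939,0]);yv=np.array([.0939,.9956,0]);o=np.array([.647,.0592,0])
print(X,r,"along from tcp",(X-t)@c,"tip in bay frame",(X-o)@c,(X-o)@yv)
```

```text
[0.62026505 0.06319609 0.04101471] [np.float64(0.3697838064460154), np.float64(0.3697838064460128)] along from tcp 0.168733952543078 tip in bay frame -0.02699254624550252 0.0014680939988460143
```

```bash
python3 -m pendant '[{"fingers":15,"delta_pos":[-10,0,0],"angular":[0,0,0]},{"fingers":15,"delta_pos":[-15,0,0],"angular":[0,0,0]},{"fingers":15,"delta_pos":[-18,0,0],"angular":[0,0,0]},{"fingers":15,"delta_pos":[-18,0,0],"angular":[0,0,0]},{"fingers":15,"delta_pos":[-18,0,0],"angular":[0,0,0]},{"fingers":15,"delta_pos":[-18,0,0],"angular":[0,0,0]},{"fingers":15,"delta_pos":[-18,0,0],"angular":[0,0,0]},{"fingers":15,"delta_pos":[-15,0,2],"angular":[0,0,0]},{"fingers":15,"delta_pos":[-10,0,2],"angular":[0,0,0]},{"fingers":15,"delta_pos":[0,0,0],"angular":[0,0,0]}]' && python3 -m pendant '[{"fingers":15,"delta_pos":[-3,0,0],"angular":[0,0,0]},{"fingers":15,"delta_pos":[-3,0,0],"angular":[0,0,0]},{"fingers":15,"delta_pos":[0,0,0],"angular":[0,0,0]}]'
python3 - <<'E'
from h import *
S=env.get_state();print(S["finger_gap"],S["wrist_force"])
go([.647-.035*.9956,.0592+.035*.0939,.0275],3.0476)
X=[]
p=env.camera_params("scene")
E
```

```text
clock: 22.4
tcp_pos: [0.5928, 0.0642, 0.0333]
orientation: [0.001, 0.048, 0.999, -0.0]
wrist_force: [-0.3, -0.2, -2.3]
finger_gap: 0.0262
clock: 22.7
tcp_pos: [0.5969, 0.064, 0.0335]
orientation: [0.0, 0.048, 0.999, -0.0]
wrist_force: [1.6, -0.5, -2.0]
finger_gap: 0.0266
0.026638829823078584 [ 1.61462769 -0.49985512 -2.01434949]
turn z -0.0017 shift [-15.3  -0.1   6. ] tcp [0.5969 0.064  0.0335] yaw 3.0459 tilt [ 0.0002 -0.0001]
```

```bash
for i in 1; do
python3 -m pendant '[{"fingers":15,"delta_pos":[-2,0,0],"angular":[0,0,0]},{"fingers":15,"delta_pos":[0,0,0],"angular":[0,0,0]}]'|grep -E "tcp|force"
python3 -m pendant '[{"fingers":15,"delta_pos":[-2,0,0],"angular":[0,0,0]},{"fingers":15,"delta_pos":[0,0,0],"angular":[0,0,0]}]'|grep -E "tcp|force"
python3 -m pendant '[{"fingers":15,"delta_pos":[-2,0,0],"angular":[0,0,0]},{"fingers":15,"delta_pos":[0,0,0],"angular":[0,0,0]}]'|grep -E "tcp|force"
done
```

```text
tcp_pos: [0.599, 0.0638, 0.0334]
wrist_force: [-0.1, 0.0, -0.9]
tcp_pos: [0.6011, 0.0636, 0.0334]
wrist_force: [-0.2, 0.1, -0.7]
tcp_pos: [0.6032, 0.0633, 0.0333]
wrist_force: [-0.4, 0.0, -1.5]
```

```bash
python3 -m pendant '[{"fingers":15,"delta_pos":[-1.5,0,0],"angular":[0,0,0]},{"fingers":15,"delta_pos":[0,0,0],"angular":[0,0,0]}]'|grep -E "tcp|force"
python3 -m pendant '[{"fingers":15,"delta_pos":[-1.5,0,0],"angular":[0,0,0]},{"fingers":15,"delta_pos":[0,0,0],"angular":[0,0,0]}]'|grep -E "tcp|force"
```

```text
tcp_pos: [0.6046, 0.0632, 0.0333]
wrist_force: [-0.5, -0.4, -1.6]
tcp_pos: [0.6061, 0.0631, 0.0333]
wrist_force: [0.3, 0.7, -1.3]
```

Run:
```python
from h import *
S=env.camera_params("scene");D=env.camera_params("side");o=np.array([.647,.0592]);c=np.array([.9956,-.0939])
for n,p in(("scene",S),("side",D)):
    im=env.read_camera(n);cv2.imwrite(f"pics/k_{n}.png",im)
    h=cv2.cvtColor(im,cv2.COLOR_BGR2HSV)
    m=cv2.inRange(h,np.array((0,150,70)),np.array((6,255,255)))|cv2.inRange(h,np.array((174,150,70)),np.array((180,255,255)))
    N,L,St,C=cv2.connectedComponentsWithStats(m)
    for i in range(1,N):
        if St[i,4]>8 and 150<C[i][0]<330 and 140<C[i][1]<230:
            ys,xs=np.where(L==i);q=np.array([onz(p,x,y,.052)[:2] for x,y in zip(xs,ys)]);print(n,St[i],C[i].round(1),"bay-x range @z.052",((q-o)@c).min().round(4),((q-o)@c).max().round(4))
```

```text
scene [306 195  25  19 257] [317.9 203.8] bay-x range @z.052 -0.0032 0.0467
side [187 160  11   7  37] [192.2 163.2] bay-x range @z.052 0.0767 0.0949
side [212 182  11  13 106] [216.8 188.1] bay-x range @z.052 -0.0921 -0.0426
```

```bash
python3 -m pendant '[{"fingers":15,"delta_pos":[-1.5,0,0],"angular":[0,0,0]},{"fingers":15,"delta_pos":[0,0,0],"angular":[0,0,0]},{"fingers":15,"delta_pos":[0,0,0],"angular":[0,0,0]}]'|grep -E "tcp|force"
python3 -m pendant '[{"fingers":15,"delta_pos":[-1.5,0,0],"angular":[0,0,0]},{"fingers":15,"delta_pos":[0,0,0],"angular":[0,0,0]},{"fingers":15,"delta_pos":[0,0,0],"angular":[0,0,0]}]'|grep -E "tcp|force"
```

```text
tcp_pos: [0.6062, 0.0631, 0.0329]
wrist_force: [-3.8, 0.6, 0.3]
tcp_pos: [0.6062, 0.0631, 0.0325]
wrist_force: [-7.4, 1.5, 0.6]
```

Firm contact with the back wall comes at TCP x = 0.6062. I back off 1.5 to 2 mm from it, then lower until the handle rests.

```bash
python3 -m pendant '[{"fingers":15,"delta_pos":[3,0,0],"angular":[0,0,0]},{"fingers":15,"delta_pos":[1.8,0,0],"angular":[0,0,0]},{"fingers":15,"delta_pos":[0,0,0],"angular":[0,0,0]}]'|grep -E "tcp|force"
python3 -m pendant '[{"fingers":15,"delta_pos":[0,0,2],"angular":[0,0,0]},{"fingers":15,"delta_pos":[0,0,1],"angular":[0,0,0]},{"fingers":15,"delta_pos":[0,0,0],"angular":[0,0,0]}]'|grep -E "tcp|force"
python3 -m pendant '[{"fingers":15,"delta_pos":[0,0,1],"angular":[0,0,0]},{"fingers":15,"delta_pos":[0,0,0],"angular":[0,0,0]}]'|grep -E "tcp|force"
python3 -m pendant '[{"fingers":15,"delta_pos":[0,0,1],"angular":[0,0,0]},{"fingers":15,"delta_pos":[0,0,0],"angular":[0,0,0]}]'|grep -E "tcp|force"
```

```text
tcp_pos: [0.6047, 0.0632, 0.0336]
wrist_force: [0.0, -0.7, -1.0]
tcp_pos: [0.6041, 0.0632, 0.0301]
wrist_force: [-0.2, 0.7, -1.6]
tcp_pos: [0.604, 0.0632, 0.0291]
wrist_force: [0.5, 0.2, -1.5]
tcp_pos: [0.6042, 0.0633, 0.0286]
wrist_force: [-1.1, 0.5, 1.5]
```

```bash
python3 -m pendant '[{"fingers":15,"delta_pos":[0,0,0.5],"angular":[0,0,0]},{"fingers":30,"delta_pos":[0,0,0],"angular":[0,0,0]},{"fingers":38,"delta_pos":[0,0,0],"angular":[0,0,0]},{"fingers":50,"delta_pos":[0,0,0],"angular":[0,0,0]},{"fingers":50,"delta_pos":[0,0,0],"angular":[0,0,0]},{"fingers":50,"delta_pos":[0,0,-10],"angular":[0,0,0]},{"fingers":50,"delta_pos":[0,0,-20],"angular":[0,0,0]},{"fingers":50,"delta_pos":[0,0,-25],"angular":[0,0,0]},{"fingers":50,"delta_pos":[0,0,-25],"angular":[0,0,0]},{"fingers":50,"delta_pos":[25,0,-20],"angular":[0,0,0]},{"fingers":50,"delta_pos":[30,0,-10],"angular":[0,0,0]},{"fingers":50,"delta_pos":[0,0,0],"angular":[0,0,0]}]'
python3 - <<'E'
from h import *
a=env.read_camera("scene");b=env.read_camera("side");p=env.camera_params("wrist");w=env.read_camera("wrist")
t=cv2.resize(a[150:260,220:370],(400,293),interpolation=2);u=cv2.resize(b[110:220,130:280],(400,293),interpolation=2)
v=cv2.resize(w,(400,300))
cv2.imwrite("pics/z.png",np.vstack([np.hstack([t,u]),np.hstack([v,cv2.resize(a,(400,300))])]))
np.savez("w5.npz",view=p["view"],i=[p["fx"],p["fy"],p["cx"],p["cy"]]);cv2.imwrite("pics/w5.png",w);cv2.imwrite("pics/z_side.png",b);cv2.imwrite("pics/z_scene.png",a)
h=cv2.cvtColor(w,cv2.COLOR_BGR2HSV)
for n,lo,hi in(("red",(0,150,70),(6,255,255)),("green",(50,100,50),(80,255,255)),("blue",(105,140,60),(125,255,255))):
    m=cv2.inRange(h,np.array(lo),np.array(hi))
    N,L,S,C=cv2.connectedComponentsWithStats(m)
    for i in range(1,N):
        if S[i,4]>60: print(n,S[i],C[i].round(1),"butt top edge",onz(p,C[i][0],S[i,1],.046).round(4))
E
```

```text
clock: 26.6
tcp_pos: [0.547, 0.0691, 0.1403]
orientation: [0.0, 0.048, 0.999, 0.0]
wrist_force: [0.3, 0.5, 0.3]
finger_gap: 0.05
red [239 225  30  33 925] [253.5 241.2] butt top edge [0.571  0.0665 0.046 ]
red [218 310  69   7 405] [251.9 313.5] butt top edge [0.6593 0.0563 0.046 ]
green [ 132  215   36   32 1028] [149.9 230.8] butt top edge [ 0.5527 -0.0243  0.046 ]
green [ 113  331   38   46 1030] [134.2 355.3] butt top edge [ 0.6725 -0.0639  0.046 ]
blue [333 219  35  32 983] [350.  234.7] butt top edge [0.5735 0.1526 0.046 ]
blue [357 332  35  45 927] [372.4 355. ] butt top edge [0.6967 0.1746 0.046 ]
```

View pics/z.png

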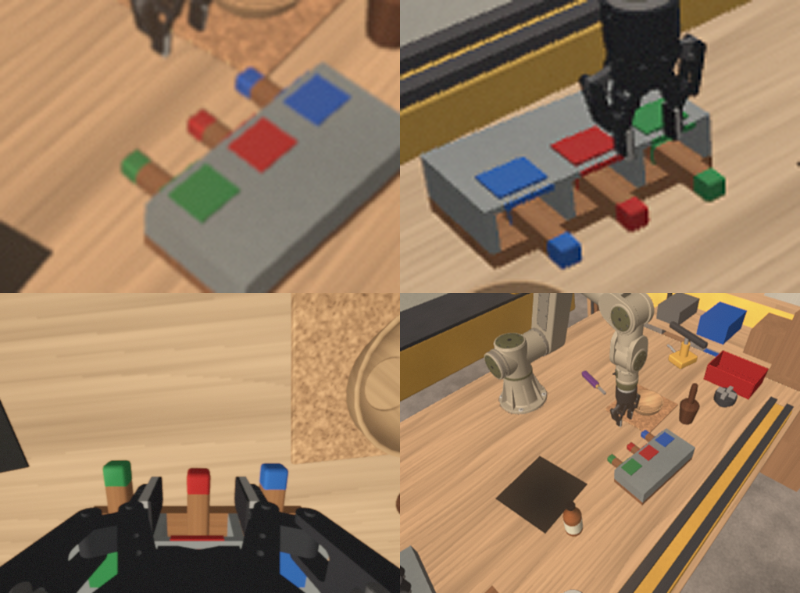

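In the final picture the red tool's handle sticks out of the red bay beside the green and blue ones. The mat is empty, and the bowl, bottle and mallet are in place. I check the protrusion numerically before handing in.

Run:
```python
from h import *
p=env.camera_params("scene");c=np.array([.9956,-.0939]);yv=np.array([.0939,.9956]);o=np.array([.6484,.0577])
im=cv2.resize(cv2.imread("pics/z_scene.png"),None,fx=4,fy=4,interpolation=cv2.INTER_CUBIC);h=cv2.cvtColor(im,cv2.COLOR_BGR2HSV)
im0=cv2.resize(cv2.imread("pics/scene0.png"),None,fx=4,fy=4,interpolation=cv2.INTER_CUBIC);h0=cv2.cvtColor(im0,cv2.COLOR_BGR2HSV)
for tag,H in(("now",h),("start",h0)):
  for n,lo,hi in(("red",(0,110,60),(7,255,255)),("green",(50,80,40),(85,255,255)),("blue",(105,120,60),(125,255,255))):
    m=cv2.inRange(H,np.array(lo),np.array(hi));m[:,:250*4]=0;m[:,390*4:]=0;m[:165*4]=0;m[260*4:]=0
    N,L,S,C=cv2.connectedComponentsWithStats(m)
    for i in range(1,N):
        if S[i,4]>300:
            ys,xs=np.where(L==i);k=[onz(p,(x+.5)/4-.5,(y+.5)/4-.5,.046)[:2]-o for x,y in zip(xs,ys)];k=np.array(k)
            print(tag,n,S[i,4],"px",(C[i]/4).round(1),"x@.046 min",np.percentile(k@c,2).round(4),"y",np.median(k@yv).round(4))
# wrist: mouth strip
f=np.load("w5.npz");w=dict(view=f["view"],fx=f["i"][0],fy=f["i"][1],cx=f["i"][2],cy=f["i"][3])
b=onz(w,253.5,225,.046)[:2]
for r,z in((310,.068),(317,.068),(310,.076),(317,.076)):print("wrist mouth-butt",r,z,((onz(w,252,r,z)[:2]-b)@c).round(4))
```

```text
now red 1122 px [294.9 196.5] x@.046 min -0.0658 y -0.0063
now red 4575 px [318.3 204.2] x@.046 min -0.0078 y 0.0223
now green 766 px [270.  211.7] x@.046 min -0.0741 y -0.1035
now green 4665 px [296.3 222.4] x@.046 min -0.0067 y -0.076
now blue 638 px [312.5 180.3] x@.046 min -0.069 y 0.0836
now blue 3526 px [338.8 187.4] x@.046 min -0.0054 y 0.1204
start red 4576 px [318.3 204.2] x@.046 min -0.0079 y 0.0223
start green 763 px [270.  211.7] x@.046 min -0.0741 y -0.1035
start green 4667 px [296.4 222.4] x@.046 min -0.0067 y -0.0759
start blue 625 px [312.5 180.3] x@.046 min -0.0688 y 0.0836
start blue 3504 px [338.9 187.4] x@.046 min -0.0053 y 0.1205
wrist mouth-butt 310 0.068 0.0723
wrist mouth-butt 317 0.068 0.0796
wrist mouth-butt 310 0.076 0.0662
wrist mouth-butt 317 0.076 0.0733
```

```bash
python3 -c "
from workcell import env
print(env.hand_in(),env.get_state()['clock'])"
```

```text
the job is handed in; nothing more can be done
the job is handed in; nothing more can be done
```

I turned the red tool round, put it back in the red-tagged bay steel first, and handed the job in. The clock read 26.6 s after the last move, against the 67 s limit.

I gripped it by its steel, drew it out, laid it on the mat and let go. I then regripped the handle after a half turn and slid it in until the steel touched the back wall at about 7 N. I backed off about 2 mm, lowered it until the handle rested, released it and withdrew the gripper.

**Last checks:**
- **Red tool:** its handle sticks out about 66 to 72 mm, which fits a tip about 2 mm short of the back.
- **Neighbours:** the green and blue tools' caps are at the same pixels as at the start.
- **Other things:** the bowl, bottle and mallet look unmoved in the last picture. I did not measure them.
- **Robot:** the gripper is clear, the wrist force is near zero, and no reading I took came above about 8 N.

**What disagreed:**
- The camera estimates of the bay mouth differed by about 5 mm, so I set the depth by touching the back wall instead.
- The gripper's opening read about 2 mm less than the tool's true widths.

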